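Put the muddled forming punches back with their own die blocks

ROBOT

A 6-joint arm with a two-finger parallel gripper is mounted at the origin on the work surface. World frame = base frame: x ahead of the robot, y to its left, z up, the work surface at z = 0. Lengths are in mm, angles in rad, forces in N, time in s.
With the tool pointing down it reaches from about 275 to 750 mm from the base axis. Payload 10.2 kg.
Tool frame: the origin (TCP) lies between the finger pads; the fingertips stand 17 mm ahead of it and the grasp point (between the pads) lies 2 mm behind it; z points along the fingers, y is the line along which they close (so a half turn about z gives the same grasp; the last joint's range is limited). The gripper opens to 85 mm and grips with 20 to 120 N. Pads are 22 mm wide; open, the fingers measure 114 mm over their backs; the gripper's body (76 mm by 85 mm) begins 54 mm behind the grasp point. The pads swing forward as they close: fully open they stand 13 mm farther back than shut.
Start: joints at [-1.534, 0.313, 1.498, -0, 1.331, -0.223], TCP at [134.852, -507.391, 227.994] pointing down, gripper open.
Joint ranges: [-2.94, 2.94], [-0.97, 2.17], [0.19, 2.56], [-1.23, 4.37], [0.02, 3.11], [-2.88, 2.88]. Speed limits (rad/s): [2.39, 2.39, 3.01, 3.14, 3.14, 3.14].

INTERFACE

Orientations are given as a unit quaternion [w, x, y, z].
In Python, from rig import * gives the robot as it stands.
- The arm moves only by the tool step_arm, never from a script. Its argument "commands" is text: rows parted by semicolons, each of 7 numbers parted by spaces: the opening, from 0 (shut) to 1 (fully open), then the shift along the tool's x, y, z in cm, then the turn, a rotation vector about the tool's x, y, z in rad. In form: hand x y z rx ry rz; .... A call has 1 to 20 rows; each row is the pose to reach, as a shift and turn from the pose commanded when the call began, along the tool's axes at that moment; what a row does not reach only later rows make up. A row lasts 1/12 s, in which the tool goes at most 41.7 mm and 7.16 degrees, less where a joint would pass 70% of its speed; a pose out of reach is approached as far as the arm can. A call with a gripper value outside its range is refused whole. The fingers move at their own pace and stop on an object; "newtons" is the grip in N (left out, the last holds). Time passes only in rows, so rows that repeat a pose let the fingers close. It gives the time, the measured TCP pose, the force, the opening and the grip force at its end, in the units of the state.
- sense(): the state, without advancing time (a new reading comes with each control period).
- capture(name): name is "scene" or "top" or "wrist"; returns the picture (420x560x3 uint8, red, green, blue); there is no depth.
- camera_model(name): a dict with "mtx" (3x3 intrinsics, pixels), "k1" (the pictures are not rectified: a ray, as slopes to the right and down, at radius r is drawn at 1 + k1 r^2 times it, then the intrinsics apply), "eye" and "rotation" of the camera in the world. Camera axes: x right, y down, z forward; pixel columns grow to the right and rows downward; lengths in mm; the calibration is good to about 2 mm. A picture is of the moment at which its call begins: read the wrist's pose just before it. camera_model takes no time and is no camera call; for the wrist camera it gives the pose at the moment of the call.
- finish_job(): hands the job in; it is judged then, once.
Trained networks look in the newest picture that a camera, given by its name, has taken for a name from the list of things; names that differ only in an ending like _2 or _b are one class to them, and where a whole thing is asked for, a point or a joint stands for the part that bears it (a point fixed in the world has none). Each returns a list of dicts, best first, with "score" (0 to 1); they miss things now and then, are a little off and sometimes report something else, mostly with a low value. They report only what shows in the picture. A call takes as long as a camera call. They do not tell look-alikes from the thing itself.
- search_frame(camera, label): "rect" ([centre column, centre row, width, height] in pixels, round what is visible of it).
- trace(camera, label): "mask" (420x560 bool, what is visible of it) and "rect" ([centre column, centre row, width, height] in pixels, round what is visible of it).
- spot_point(camera, label): "xy" ([column, row] in pixels: a listed point, or the origin of a listed thing).
The state is a dict: "time_s": time; "joints": joint angles; "dq": joint speeds; "tau": joint torques, N m; "eef_pos": TCP position; "ee_rot": TCP orientation; "force": force on the tool from outside, world axes, zero at the start; "wrist_torque": the same for the moment, N m; "grip_width": opening from 0.0 (shut) to 1.0 (fully open); "grip_force": force on a finger pad.
Only numpy, scipy, OpenCV 4.12 (cv2) and the standard library are available. Lean on these libraries where they do the work, as an engineer would, in place of code of your own. Each camera call takes 0.05 s, during which the arm holds its last target. There are 200 camera calls.

TASK

Two or all three of the forming punches stand in the wrong die blocks. Put each punch upright in the round parking pocket of the block whose die cavity has the shape of the punch's foot (round, square or oblong), fully down on the pocket's floor; as the pockets are taken, first stand one of the misplaced punches upright on the empty cork-topped rest board and let go of it there. In the end all three are home and let go, and do not push or tip the glass jar of rivets.

Things in the scene. Friction and masses are not known exactly. Their poses are not given: they have to be found in the camera images.
- round_center (a point): Punch, loose, about 250 g, standing upright, 76 mm tall: a round steel foot 46 in diameter and 16 mm high, and above it an upright dark wooden round handle 22 mm in diameter from 16 to 76 mm above the underside, on the punch's axis. This point lies on the axis half-way up, 38 mm above the underside; z points up along the axis.
- square_center (a point): Punch, loose, about 250 g, standing upright, 76 mm tall: a square steel foot 36 x 36 and 16 mm high, and above it an upright dark wooden round handle 22 mm in diameter from 16 to 76 mm above the underside, on the punch's axis. This point lies on the axis half-way up, 38 mm above the underside; z points up along the axis.
- oblong_center (a point): Punch, loose, about 250 g, standing upright, 76 mm tall: an oblong (rectangular) steel foot 50 x 24 (long side along its x) and 16 mm high, and above it an upright dark wooden round handle 22 mm in diameter from 16 to 76 mm above the underside, on the punch's axis. This point lies on the axis half-way up, 38 mm above the underside; z points up along the axis.
- round_pocket (a point): Hardwood die block, fixed, 180 (x) x 92 x 40 mm high. In its top, 12 mm deep: a round parking pocket 74 mm in diameter (alike in all blocks, holding some punch at the start) and an empty die cavity, here round, 48 across. Point: centre of the pocket's floor, 28 mm above the table; x points to the cavity's centre 87 mm away, z up. Block edges: 48 mm behind, 132 ahead, 46 aside.
- square_pocket (a point): Hardwood die block, fixed, 180 (x) x 92 x 40 mm high. In its top, 12 mm deep: a round parking pocket 74 mm in diameter (alike in all blocks, holding some punch at the start) and an empty die cavity, here square, 38 x 38. Point: centre of the pocket's floor, 28 mm above the table; x points to the cavity's centre 87 mm away, z up. Block edges: 48 mm behind, 132 ahead, 46 aside.
- oblong_pocket (a point): Hardwood die block, fixed, 180 (x) x 92 x 40 mm high. In its top, 12 mm deep: a round parking pocket 74 mm in diameter (alike in all blocks, holding some punch at the start) and an empty die cavity, here oblong, 52 (x) x 26. Point: centre of the pocket's floor, 28 mm above the table; x points to the cavity's centre 87 mm away, z up. Block edges: 48 mm behind, 132 ahead, 46 aside.
- rest_top (a point): Rest board, fixed, a low square pale board 120 x 120 mm with a cork top 106 x 106 mm, empty at the start: the half-way spot. This point is the centre of its flat cork top, 18 mm above the table, z up.
- jar_center (a point): Bystander: glass jar of copper rivets with a metal lid, loose, 62 mm in diameter, 84 mm tall, standing beyond the blocks; not to be pushed or tipped. This point is on its axis 42 mm above the table, z up.
There are look-alikes about, which are no part of the job. What is shaped like the part that bears oblong_center but purple is not meant.

How it is judged (in metres and radians):
On the way:
1. a punch stands upright and let go on the cork-topped rest board (((horizontal distance between round_center and rest_top below 0.055 m and z of round_center in the frame of rest_top between 0.033 and 0.043 m and angle between round_center's own z axis and vertical below 0.1 rad and linear speed of round_punch below 0.02 m/s and contact force between round_punch and the fingers below 0.2 N) or (horizontal distance between square_center and rest_top below 0.055 m and z of square_center in the frame of rest_top between 0.033 and 0.043 m and angle between square_center's own z axis and vertical below 0.1 rad and linear speed of square_punch below 0.02 m/s and contact force between square_punch and the fingers below 0.2 N) or (horizontal distance between oblong_center and rest_top below 0.055 m and z of oblong_center in the frame of rest_top between 0.033 and 0.043 m and angle between oblong_center's own z axis and vertical below 0.1 rad and linear speed of oblong_punch below 0.02 m/s and contact force between oblong_punch and the fingers below 0.2 N))), for 0.2 s.
At the end, for the whole second after the job is handed in: Each punch stands upright (within 0.1 rad) on the floor of the parking pocket of the block with its own cavity shape (axis within 15 mm of the pocket's centre, its centre 33 to 43 mm above the pocket's floor), let go and at rest (horizontal distance between round_center and round_pocket below 0.015 m and z of round_center in the frame of round_pocket between 0.033 and 0.043 m and angle between each of round_center, square_center, oblong_center's own z axis and vertical below 0.1 rad and linear speed of each of round_punch, square_punch, oblong_punch below 0.02 m/s and horizontal distance between square_center and square_pocket below 0.015 m and z of square_center in the frame of square_pocket between 0.033 and 0.043 m and horizontal distance between oblong_center and oblong_pocket below 0.015 m and z of oblong_center in the frame of oblong_pocket between 0.033 and 0.043 m); the robot touches nothing.
It fails at once if the glass jar is pushed more than 20 mm or tipped (distance of jar_center from where it was at the start of the episode above 0.02 m or angle between jar_center's own z axis and vertical above 0.3 rad).
It also fails if it takes over 128 s, if anything falls off the work surface, if the arm or the gripper's body presses on something with over 40 N, if the wrist force passes 120 N, or if a joint passes its speed limit or range.

## Working session

There is one attempt and no reset: what is moved stays moved. The work goes in short steps, Python scripts to look and compute and a tool call to move; the robot and the scene stay as the last step left them, time stands still between calls to the robot, and variables do not carry over. Pictures are saved under pics/ and viewed, at most 14 in all, crops included, and the job is handed in when it is done.

Besides the shell and the picture viewer there is one more tool, called as name(argument=value, ...) on one line, values as JSON. step_arm: Moves the arm, as the interface text tells. Its arguments: {"type":"object","properties":{"commands":{"type":"string"},"newtons":{"type":"number"}},"required":["commands"]}

```bash
mkdir -p pics; ls; cat > h.py <<'E'
from rig import *
import numpy as np, cv2
from scipy.spatial.transform import Rotation as R
def ray(cam,uv):
    m=camera_model(cam);K=np.array(m["mtx"]);k1=m["k1"]
    d=np.array([(uv[0]-K[0,2])/K[0,0],(uv[1]-K[1,2])/K[1,1]]);s=d.copy()
    for _ in range(20): s=d/(1+k1*(s@s))
    return np.array(m["eye"]),np.array(m["rotation"])@np.array([s[0],s[1],1])
def atz(cam,uv,z):
    e,d=ray(cam,uv);return e+d*(z-e[2])/d[2]
def proj(cam,P):
    m=camera_model(cam);K=np.array(m["mtx"]);c=np.array(m["rotation"]).T@(np.array(P)-np.array(m["eye"]))
    s=c[:2]/c[2];s=s*(1+m["k1"]*(s@s));return s*[K[0,0],K[1,1]]+K[:2,2]
def save(cam,name):
    im=capture(cam);cv2.imwrite(f"pics/{name}.png",cv2.cvtColor(im,cv2.COLOR_RGB2BGR));return im
E
python3 - <<'E'
from h import *
for c in("top","scene"):
    save(c,c)
    m=camera_model(c);print(c,np.round(m["eye"]),np.round(m["rotation"],2).tolist(),m["mtx"][0][0])
    for l,z in (("round_center",None),("square_center",None),("oblong_center",None),("round_pocket",28),("square_pocket",28),("oblong_pocket",28),("rest_top",18),("jar_center",42)):
        for d in spot_point(c,l)[:3]:
            print(c,l,round(d["score"],2),np.round(d["xy"]),np.round(atz(c,d["xy"],z or 66)))
print(sense()["time_s"])
E
```

```text
pics
top [ 481.    7. 1067.] [-0.05, 0.71, -0.7, 0.03] 426.8147432729412Traceback (most recent call last):
  File "<stdin>", line 7, in <module>
  File "h.py", line 10, in atz
    e,d=ray(cam,uv);return e+d*(z-e[2])/d[2]
        ~~~^^^^^^^^
  File "h.py", line 8, in ray
    return np.array(m["eye"]),np.array(m["rotation"])@np.array([s[0],s[1],1])
                              ~~~~~~~~~~~~~~~~~~~~~~~^~~~~~~~~~~~~~~~~~~~~~~~
ValueError: matmul: Input operand 1 has a mismatch in its core dimension 0, with gufunc signature (n?,k),(k,m?)->(n?,m?) (size 3 is different from 4)
```

View pics/top.png

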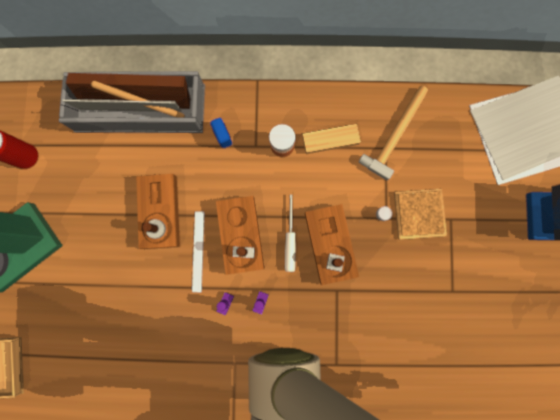

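The top view shows three blocks with cavities at about (155,190), (236,215) and (328,225). The punches are at (155,229), (242,252) and (337,262), the cork board at (420,213), the jar probably at (282,138), and purple decoys at (225,303) and (260,302). The camera rotation is a quaternion, so I'll fix the helper.

```bash
sed -i 's/np.array(m\["rotation"\])/rot(m)/g' h.py; cat >> h.py <<'E'
def rot(m):
    q=np.array(m["rotation"])
    return q if q.ndim==2 else R.from_quat(q[[1,2,3,0]]).as_matrix()
E
python3 - <<'E'
from h import *
for c in("top","scene"):
    im=save(c,c+"1")
    if c=="top": cv2.imwrite("pics/topc.png",cv2.resize(cv2.cvtColor(im[90:320,120:460],cv2.COLOR_RGB2BGR),None,fx=2.3,fy=2.3,interpolation=2))
    for l,z in (("round_center",None),("square_center",None),("oblong_center",None),("round_pocket",28),("square_pocket",28),("oblong_pocket",28),("rest_top",18),("jar_center",42)):
        for d in spot_point(c,l)[:3]:
            print(c,l,round(d["score"],2),np.round(d["xy"]),np.round(atz(c,d["xy"],z or 66)))
print(sense()["time_s"])
E
```

```text
top round_center 0.54 [152. 226.] [555. 328.  66.]
top square_center 0.61 [336. 263.] [ 475. -107.   66.]
top oblong_center 0.78 [225. 306.] [370. 148.  66.]
top oblong_center 0.56 [259. 304.] [377.  70.  66.]
top oblong_center 0.51 [242. 252.] [497. 113.  66.]
top round_pocket 0.77 [241. 254.] [492. 118.  28.]
top square_pocket 0.92 [335. 260.] [ 482. -110.   28.]
top oblong_pocket 0.65 [160. 227.] [556. 320.  28.]
top rest_top 0.78 [421. 215.] [ 595. -325.   18.]
top jar_center 0.72 [279. 142.] [769.  29.  42.]
scene round_center 0.81 [438. 285.] [556. 331.  66.]
scene square_center 0.81 [256. 173.] [ 484. -113.   66.]
scene oblong_center 0.88 [383. 194.] [403. 162.  66.]
scene oblong_center 0.83 [350. 180.] [401.  84.  66.]
scene oblong_center 0.76 [345. 220.] [503. 116.  66.]
scene square_pocket 0.98 [259. 182.] [ 476. -110.   28.]
scene oblong_pocket 0.86 [434. 291.] [551. 334.  28.]
scene rest_top 0.82 [153. 188.] [ 605. -329.   18.]
scene jar_center 0.95 [240. 314.] [777.  22.  42.]
1.0
```

View pics/topc.png

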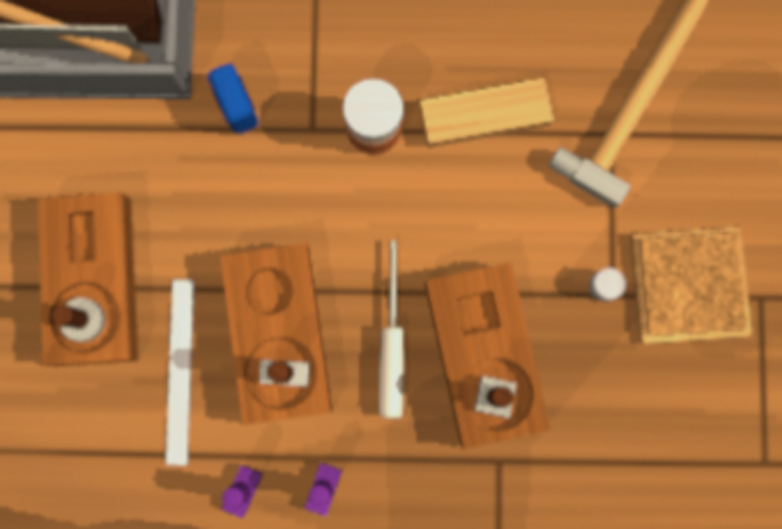

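View pics/scene1.png

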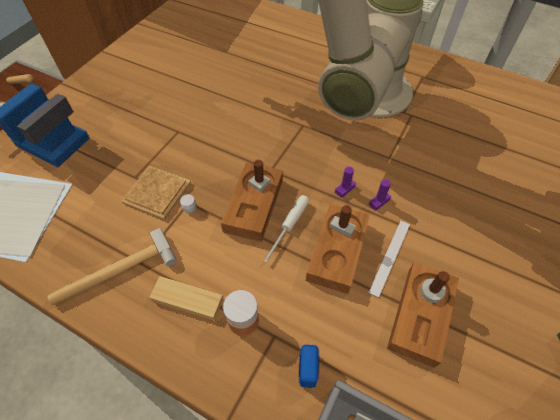

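Square sits in the square block on the right, so it's already home. Round (in the oblong block, left) and oblong (in the round block, middle) are swapped. Next I'll work out the tool axes and the first move, then inspect from close by with the wrist camera.

```bash
cat >> h.py <<'E'
def st():
    s=sense();q=np.array(s["ee_rot"]);return s,np.array(s["eef_pos"]),R.from_quat(q[[1,2,3,0]])
def shift(p,to): return np.round(R_.inv().apply(np.array(to)-p)/10,1)
def togo(to):
    global R_
    s,p,R_=st();print("t",s["time_s"],"tcp",np.round(p,1),"to",to,"cm",shift(p,to),"j",np.round(s["joints"],2),"w",round(s["grip_width"],3),"f",round(s["grip_force"],1))
E
python3 - <<'E'
from h import *
s,p,r=st();print(np.round(r.as_matrix(),2));m=camera_model("wrist")
print(np.round(r.inv().apply(np.array(m["eye"])-p),1),np.round(r.inv().as_matrix()@rot(m),2),m["mtx"])
togo([460,114,260]);togo([500,114,260])
E
```

```text
[[ 0.97  0.26  0.  ]
 [ 0.26 -0.97  0.  ]
 [ 0.   -0.   -1.  ]]
[  76.    -0.2 -145.4] [[-0.   -0.95 -0.3 ]
 [ 1.   -0.    0.  ]
 [-0.   -0.3   0.95]] [[289.73237519   0.         277.48976743]
 [  0.         289.73237519 206.87538787]
 [  0.           0.           1.        ]]
t 1.0 tcp [ 134.9 -507.4  228. ] to [460, 114, 260] cm [ 47.4 -51.7  -3.2] j [-1.53  0.31  1.5   0.    1.33 -0.22] w 0.997 f 0.0
t 1.0 tcp [ 134.9 -507.4  228. ] to [500, 114, 260] cm [ 51.3 -50.7  -3.2] j [-1.53  0.31  1.5   0.    1.33 -0.22] w 0.997 f 0.0
```

step_arm(commands="1 47.4 -51.7 -3.2 0 0 0;1 47.4 -51.7 -3.2 0 0 0;1 47.4 -51.7 -3.2 0 0 0;1 47.4 -51.7 -3.2 0 0 0;1 47.4 -51.7 -3.2 0 0 0;1 47.4 -51.7 -3.2 0 0 0;1 47.4 -51.7 -3.2 0 0 0;1 47.4 -51.7 -3.2 0 0 0;1 47.4 -51.7 -3.2 0 0 0;1 47.4 -51.7 -3.2 0 0 0;1 47.4 -51.7 -3.2 0 0 0;1 47.4 -51.7 -3.2 0 0 0;1 47.4 -51.7 -3.2 0 0 0;1 47.4 -51.7 -3.2 0 0 0;1 47.4 -51.7 -3.2 0 0 0;1 47.4 -51.7 -3.2 0 0 0;1 47.4 -51.7 -3.2 0 0 0;1 47.4 -51.7 -3.2 0 0 0;1 47.4 -51.7 -3.2 0 0 0;1 47.4 -51.7 -3.2 0 0 0", newtons=40)

```text
time_s: 2.67
eef_pos: [459.8, 113.6, 259.8]
ee_rot: [0.0, 0.992, 0.13, -0.0]
force: [-0.1, -0.4, -0.3]
grip_width: 1.0
grip_force: 0.0
```

```bash
python3 - <<'E'
from h import *
c="wrist";im=save(c,"w1")
for l,z in (("round_center",66),("square_center",66),("oblong_center",66),("round_pocket",28),("square_pocket",28),("oblong_pocket",28),("rest_top",18)):
    for d in spot_point(c,l)[:3]:
        print(c,l,round(d["score"],2),np.round(d["xy"]),np.round(atz(c,d["xy"],z)))
togo([500,114,80])
E
```

```text
wrist round_center 0.61 [107.  53.] [552. 329.  66.]
wrist square_center 0.74 [452. 211.] [ 481. -109.   66.]
wrist oblong_center 0.88 [288. 242.] [389.  80.  66.]
wrist oblong_center 0.73 [290. 152.] [499. 109.  66.]
wrist oblong_center 0.72 [233. 229.] [388. 152.  66.]
wrist round_pocket 0.71 [285. 149.] [497. 113.  28.]
wrist square_pocket 0.73 [439. 203.] [ 482. -112.   28.]
wrist oblong_pocket 0.77 [127.  57.] [556. 327.  28.]
t 3.0667 tcp [460.1 113.6 260.1] to [500, 114, 80] cm [ 3.9  1.  18. ] j [-0.01  0.18  1.59 -0.    1.38  1.31] w 0.999 f 0.0
```

View pics/w1.png

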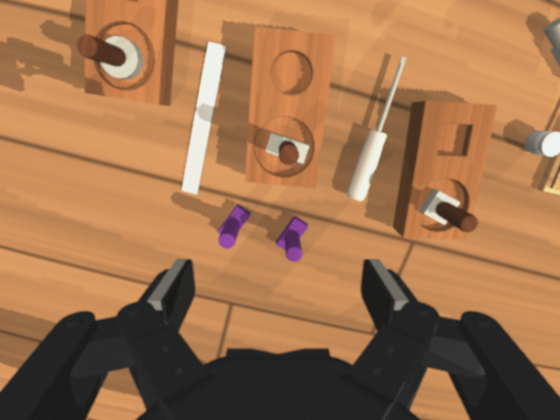

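Wrist view: the oblong's handle is at (289,152), the round's at (90,47) and the square's at (460,216). These match the other cameras within about 5 mm. I'll descend on the oblong at (500,112).

step_arm(commands="1 3.9 1.2 4 0 0 0;1 3.9 1.2 8 0 0 0;1 3.9 1.2 12 0 0 0;1 3.9 1.2 15 0 0 0;1 3.9 1.2 18 0 0 0;1 3.9 1.2 18 0 0 0;1 3.9 1.2 18 0 0 0")

```text
time_s: 3.65
eef_pos: [500.7, 112.3, 80.0]
ee_rot: [-0.0, 0.992, 0.129, -0.001]
force: [0.8, -0.5, 1.9]
grip_width: 0.999
grip_force: 0.0
```

```bash
python3 - <<'E'
from h import *
save("wrist","w2");togo([500,112,80])
for l,z in (("oblong_center",66),("round_pocket",28)):
    for d in spot_point("wrist",l)[:3]:
        print(l,round(d["score"],2),np.round(d["xy"]),np.round(atz("wrist",d["xy"],z)))
E
```

```text
t 3.7 tcp [501.8 112.4  81.5] to [500, 112, 80] cm [-0.2 -0.   0.2] j [-0.01  0.46  1.71  0.    0.97  1.3 ] w 0.997 f 0.0
oblong_center 0.79 [187. 354.] [405. 153.  66.]
oblong_center 0.56 [279. 248.] [501. 111.  66.]
```

View pics/w2.png

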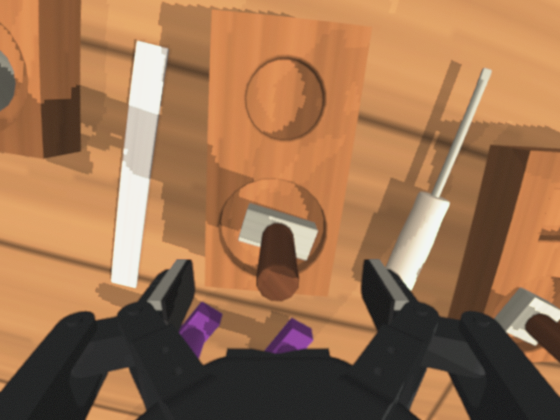

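The handle at (278,270) is centred between the pads, and the pocket rim is centred at about (272,227). Closing.

step_arm(commands="0 0 0 0 0 0 0;0 0 0 0 0 0 0;0 0 0 0 0 0 0;0 0 0 0 0 0 0;0 0 0 0 0 0 0;0 0 0 0 0 0 0;0 0 0 0 0 0 0;0 0 0 0 0 0 0", newtons=40)

```text
time_s: 4.47
eef_pos: [501.1, 112.5, 80.3]
ee_rot: [-0.0, 0.992, 0.13, 0.0]
force: [-1.5, 1.3, 5.9]
grip_width: 0.24
grip_force: 39.1
```

```bash
python3 - <<'E'
from h import *
for uv in((272,227),(284,97)): print(atz("wrist",uv,40))
togo([600,-327,200])
E
```

```text
[503.1484313  117.14860602  40.        ]
[586.44284093 131.29010749  40.        ]
t 4.4667 tcp [501.1 112.5  80.3] to [600, -327, 200] cm [ -1.7  45.  -12. ] j [-0.01  0.46  1.71  0.    0.97  1.3 ] w 0.24 f 39.1
```

step_arm(commands="0 0 0 -3 0 0 0;0 0 0 -6 0 0 0;0 0 0 -9 0 0 0;0 -0.5 3 -12 0 0 0;0 -1.7 45 -12 0 0 0;0 -1.7 45 -12 0 0 0;0 -1.7 45 -12 0 0 0;0 -1.7 45 -12 0 0 0;0 -1.7 45 -12 0 0 0;0 -1.7 45 -12 0 0 0;0 -1.7 45 -12 0 0 0;0 -1.7 45 -12 0 0 0;0 -1.7 45 -12 0 0 0;0 -1.7 45 -12 0 0 0;0 -1.7 45 -12 0 0 0;0 -1.7 45 -12 0 0 0;0 -1.7 45 -12 0 0 0")

```text
time_s: 5.88
eef_pos: [599.8, -326.3, 198.8]
ee_rot: [-0.001, 0.992, 0.129, -0.001]
force: [0.1, -0.2, -2.7]
grip_width: 0.24
grip_force: 40.3
```

```bash
python3 - <<'E'
from h import *
save("wrist","w3");togo([600,-327,72])
for l,z in (("rest_top",18),):
    for d in spot_point("wrist",l)[:3]:
        print(l,round(d["score"],2),np.round(d["xy"]),np.round(atz("wrist",d["xy"],z)))
E
```

```text
t 5.9333 tcp [ 600.  -325.6  199.4] to [600, -327, 72] cm [-0.   0.2 12.7] j [-0.67  0.7   0.98  0.    1.47  0.64] w 0.241 f 40.3
rest_top 0.64 [276. 182.] [ 603. -323.   18.]
```

View pics/w3.png

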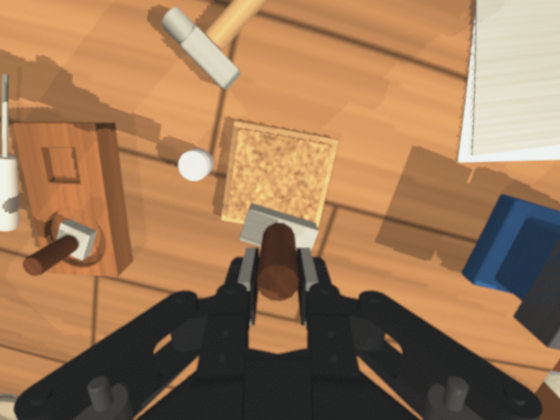

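The punch is held upright and the cork centre is at (276,182), which puts it under the tool. Lowering.

step_arm(commands="0 0 0 4 0 0 0;0 0 0 8 0 0 0;0 0 0 11 0 0 0;0 0 0 12.3 0 0 0;0 0 0 12.8 0 0 0;0 0 0 12.9 0 0 0;0 0 0 12.9 0 0 0")

```text
time_s: 6.57
eef_pos: [601.0, -327.1, 73.2]
ee_rot: [0.001, 0.992, 0.13, 0.001]
force: [0.7, -0.0, -3.4]
grip_width: 0.235
grip_force: 40.3
```

step_arm(commands="0 0 0 0.1 0 0 0;0 0 0 0.2 0 0 0;0 0 0 0.2 0 0 0")

```text
time_s: 6.82
eef_pos: [600.8, -327.4, 70.7]
ee_rot: [0.001, 0.992, 0.13, 0.001]
force: [0.7, -0.4, 2.5]
grip_width: 0.238
grip_force: 40.8
```

Contact (the force changed sign). Releasing, then rising.

step_arm(commands="0.7 0 0 0 0 0 0;0.7 0 0 0 0 0 0;0.7 0 0 0 0 0 0;0.7 0 0 0 0 0 0;0.7 0 0 0 0 0 0;0.7 0 0 0 0 0 0;0.7 0 0 -3 0 0 0;0.7 0 0 -6 0 0 0;0.7 0 0 -10 0 0 0;0.7 0 0 -13 0 0 0;0.7 0 0 -13 0 0 0")

```text
time_s: 7.73
eef_pos: [601.8, -328.1, 206.7]
ee_rot: [0.004, 0.992, 0.13, 0.004]
force: [0.7, 0.3, 0.5]
grip_width: 0.7
grip_force: 0.0
```

```bash
python3 - <<'E'
from h import *
save("wrist","w4")
for l,z in (("rest_top",18),("oblong_center",56)):
    for d in spot_point("wrist",l)[:3]:
        print(l,round(d["score"],2),np.round(d["xy"]),np.round(atz("wrist",d["xy"],z)))
togo([555,329,200])
E
```

```text
rest_top 0.6 [274. 185.] [ 600. -323.   18.]
oblong_center 0.94 [276. 195.] [ 597. -325.   56.]
t 7.8833 tcp [ 599.9 -326.7  198.2] to [555, 329, 200] cm [ 12.5 -64.5  -0.1] j [-0.67  0.7   0.98 -0.    1.47  0.64] w 0.699 f 0.0
```

View pics/w4.png

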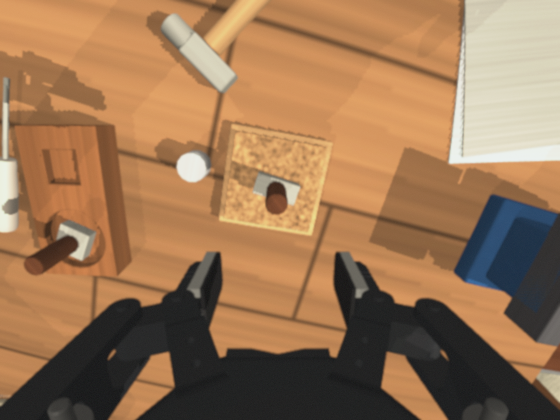

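The oblong stands upright on the cork at (276,195). Now to the round punch.

step_arm(commands="1 12.5 -64.5 0 0 0 0;1 12.5 -64.5 0 0 0 0;1 12.5 -64.5 0 0 0 0;1 12.5 -64.5 0 0 0 0;1 12.5 -64.5 0 0 0 0;1 12.5 -64.5 0 0 0 0;1 12.5 -64.5 0 0 0 0;1 12.5 -64.5 0 0 0 0;1 12.5 -64.5 0 0 0 0;1 12.5 -64.5 0 0 0 0;1 12.5 -64.5 0 0 0 0;1 12.5 -64.5 0 0 0 0;1 12.5 -64.5 0 0 0 0;1 12.5 -64.5 0 0 0 0;1 12.5 -64.5 0 0 0 0;1 12.5 -64.5 0 0 0 0;1 12.5 -64.5 0 0 0 0;1 12.5 -64.5 0 0 0 0;1 12.5 -64.5 0 0 0 0")

```text
time_s: 9.47
eef_pos: [554.9, 328.0, 197.6]
ee_rot: [0.0, 0.992, 0.13, -0.001]
force: [-0.3, -0.1, 0.4]
grip_width: 1.003
grip_force: 0.0
```

```bash
python3 - <<'E'
from h import *
save("wrist","w5")
for l,z in (("oblong_pocket",28),("round_center",66),("round_pocket",28)):
    for d in spot_point("wrist",l)[:3]:
        print(l,round(d["score"],2),np.round(d["xy"]),np.round(atz("wrist",d["xy"],z)))
togo([555,329,80])
E
```

```text
round_center 0.61 [275. 201.] [550. 328.  66.]
round_pocket 0.85 [428. 275.] [494. 116.  28.]
t 9.6667 tcp [555.5 327.5 198.9] to [555, 329, 80] cm [-0.  -0.2 11.9] j [ 0.35  0.6   1.14 -0.    1.4   1.66] w 1.002 f 0.0
```

View pics/w5.png

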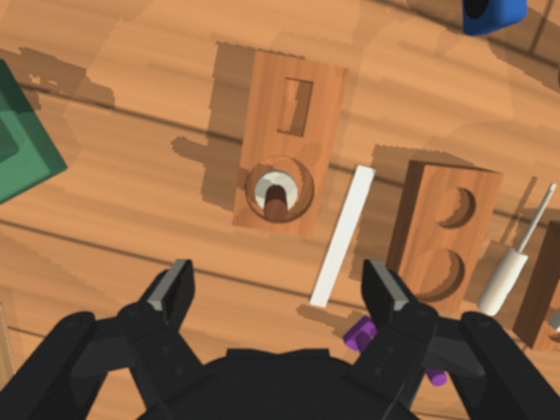

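The round's handle is at (275,203), the oblong pocket rim is centred at about (279,188), and the empty round pocket's rim is at about (436,274). Descending.

```bash
python3 - <<'E'
from h import *
for n,uv,z in(("oblP",(279,188),40),("oblC",(294,106),40),("rndP",(436,274),40),("rndC",(455,207),40),("foot",(277,188),44),("top",(275,210),104)): print(n,np.round(atz("wrist",uv,z)))
togo([553,328,80])
E
```

```text
oblP [558. 326.  40.]
oblC [643. 334.  40.]
rndP [503. 115.  40.]
rndC [587. 130.  40.]
foot [558. 329.  44.]
top [553. 329. 104.]
t 9.6667 tcp [555.5 327.5 198.9] to [553, 328, 80] cm [-0.2 -0.1 11.9] j [ 0.35  0.6   1.14 -0.    1.4   1.66] w 1.002 f 0.0
```

step_arm(commands="1 -0.2 0 4 0 0 0;1 -0.2 0 8 0 0 0;1 -0.2 0 11 0 0 0;1 -0.2 0 11.9 0 0 0;1 -0.2 0 11.9 0 0 0;0 -0.2 0 11.9 0 0 0;0 -0.2 0 11.9 0 0 0;0 -0.2 0 11.9 0 0 0;0 -0.2 0 11.9 0 0 0;0 -0.2 0 11.9 0 0 0;0 -0.2 0 11.9 0 0 0;0 -0.2 0 11.9 0 0 0;0 -0.2 0 11.9 0 0 0;0 -0.2 0 11.9 0 0 0")

```text
time_s: 10.83
eef_pos: [553.7, 328.5, 80.9]
ee_rot: [-0.0, 0.992, 0.13, 0.001]
force: [-0.9, 1.1, 6.6]
grip_width: 0.239
grip_force: 39.3
```

```bash
python3 - <<'E'
from h import *
togo([500,115,200])
E
```

```text
t 10.8333 tcp [553.7 328.5  80.9] to [500, 115, 200] cm [-10.7  19.2 -11.9] j [0.35 0.71 1.28 0.   1.15 1.66] w 0.239 f 39.3
```

step_arm(commands="0 0 0 -3 0 0 0;0 0 0 -6 0 0 0;0 0 0 -9 0 0 0;0 -0.5 1 -12 0 0 0;0 -10.7 19.2 -12 0 0 0;0 -10.7 19.2 -12 0 0 0;0 -10.7 19.2 -12 0 0 0;0 -10.7 19.2 -12 0 0 0;0 -10.7 19.2 -12 0 0 0;0 -10.7 19.2 -12 0 0 0;0 -10.7 19.2 -12 0 0 0;0 -10.7 19.2 -12 0 0 0;0 -10.7 19.2 -9 0 0 0;0 -10.7 19.2 -6 0 0 0;0 -10.7 19.2 -4 0 0 0;0 -10.7 19.2 -4 0 0 0")

```text
time_s: 12.17
eef_pos: [497.0, 116.3, 116.0]
ee_rot: [-0.001, 0.991, 0.13, -0.004]
force: [-0.4, 1.2, -1.3]
grip_width: 0.24
grip_force: 39.6
```

```bash
python3 - <<'E'
from h import *
save("wrist","w6")
togo([500.5,115,80.5])
E
```

```text
t 12.2167 tcp [498.3 116.1 118.5] to [500.5, 115, 80.5] cm [0.2 0.2 3.8] j [-0.    0.4   1.68  0.    1.06  1.31] w 0.239 f 39.6
```

View pics/w6.png

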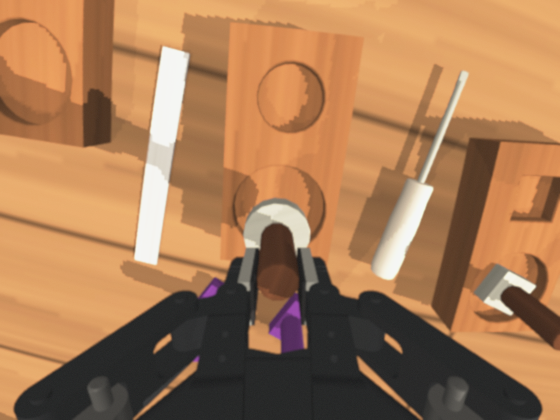

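The round's foot is poised over the pocket, whose rim is centred at (280,208). Lowering.

step_arm(commands="0 0.1 0.1 1 0 0 0;0 0.1 0.1 2 0 0 0;0 0.1 0.1 3 0 0 0;0 0.1 0.1 3.5 0 0 0;0 0.1 0.1 3.7 0 0 0;0 0.1 0.1 3.8 0 0 0;0 0.1 0.1 3.9 0 0 0;0 0.1 0.1 3.9 0 0 0")

```text
time_s: 12.88
eef_pos: [500.6, 114.4, 81.2]
ee_rot: [0.0, 0.992, 0.13, 0.0]
force: [-0.2, -0.3, -1.7]
grip_width: 0.241
grip_force: 39.8
```

```bash
python3 - <<'E'
from h import *
togo([500.5,115,80.5]);print(sense()["force"])
E
```

```text
t 12.8833 tcp [500.6 114.4  81.2] to [500.5, 115, 80.5] cm [ 0.  -0.1  0.1] j [-0.    0.46  1.71 -0.    0.97  1.31] w 0.241 f 39.8
[-0.19150025 -0.27915876 -1.69782793]
```

step_arm(commands="0 0 0 0.1 0 0 0;0 0 0 0.2 0 0 0;0 0 0 0.2 0 0 0;1 0 0 0.2 0 0 0;1 0 0 0.2 0 0 0;1 0 0 0.2 0 0 0;1 0 0 0.2 0 0 0;1 0 0 0.2 0 0 0;1 0 0 0.2 0 0 0;1 0 0 0.2 0 0 0;1 0 0 -3 0 0 0;1 0 0 -6 0 0 0;1 0 0 -10 0 0 0;1 0 0 -14 0 0 0;1 0 0 -14 0 0 0")

```text
time_s: 14.13
eef_pos: [503.0, 114.5, 228.4]
ee_rot: [0.001, 0.992, 0.13, 0.006]
force: [1.1, -0.4, 0.5]
grip_width: 1.006
grip_force: 0.0
```

```bash
python3 - <<'E'
from h import *
save("wrist","w7")
for l,z in (("round_pocket",28),("round_center",66),("square_pocket",28),("square_center",66)):
    for d in spot_point("wrist",l)[:3]:
        print(l,round(d["score"],2),np.round(d["xy"]),np.round(atz("wrist",d["xy"],z)))
togo([600,-326,200])
E
```

```text
round_center 0.87 [275. 194.] [496. 116.  66.]
square_pocket 0.7 [439. 246.] [ 473. -110.   28.]
square_pocket 0.41 [112.  94.] [551. 319.  28.]
square_center 0.65 [449. 254.] [477. -99.  66.]
t 14.3833 tcp [499.8 114.3 219.6] to [600, -326, 200] cm [-1.6 45.1  1.9] j [-0.    0.29  1.55  0.    1.3   1.31] w 1.0 f 0.0
```

View pics/w7.png

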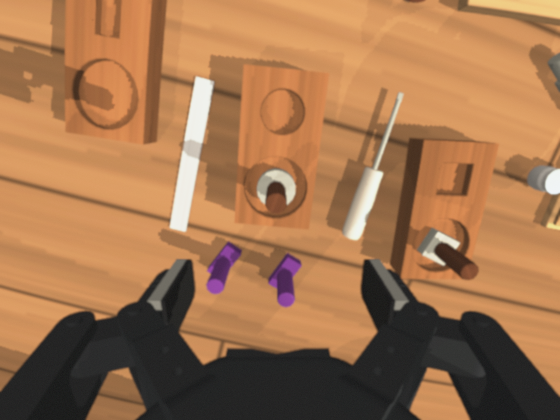

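The round sits central in its pocket. Going back to fetch the oblong.

step_arm(commands="1 -1.6 45.1 1.5 0 0 0;1 -1.6 45.1 1.5 0 0 0;1 -1.6 45.1 1.5 0 0 0;1 -1.6 45.1 1.5 0 0 0;1 -1.6 45.1 1.5 0 0 0;1 -1.6 45.1 1.5 0 0 0;1 -1.6 45.1 1.5 0 0 0;1 -1.6 45.1 1.5 0 0 0;1 -1.6 45.1 1.5 0 0 0;0.7 -1.6 45.1 1.5 0 0 0;0.7 -1.6 45.1 1.5 0 0 0;0.7 -1.6 45.1 1.5 0 0 0;0.7 -1.6 45.1 1.5 0 0 0;0.7 -1.6 45.1 1.5 0 0 0")

```text
time_s: 15.55
eef_pos: [600.6, -324.9, 204.7]
ee_rot: [-0.001, 0.992, 0.13, -0.001]
force: [0.9, -0.6, -0.7]
grip_width: 0.703
grip_force: 0.0
```

```bash
python3 - <<'E'
from h import *
capture("wrist");togo([600.5,-327,71.5])
for l,z in (("oblong_center",56),):
    for d in spot_point("wrist",l)[:3]:
        print(l,round(d["score"],2),np.round(d["xy"]),np.round(atz("wrist",d["xy"],z)))
E
```

```text
t 15.6 tcp [ 600.8 -324.4  205.4] to [600.5, -327, 71.5] cm [-0.1  0.3 13.4] j [-0.67  0.69  0.97  0.    1.48  0.64] w 0.698 f 0.0
oblong_center 0.61 [286. 193.] [ 602. -332.   56.]
```

step_arm(commands="0.7 -0.1 0.2 4 0 0 0;0.7 -0.1 0.2 8 0 0 0;0.7 -0.1 0.2 11 0 0 0;0.7 -0.1 0.2 12.8 0 0 0;0.7 -0.1 0.2 13.2 0 0 0;0.7 -0.1 0.2 13.2 0 0 0;0 -0.1 0.2 13.2 0 0 0;0 -0.1 0.2 13.2 0 0 0;0 -0.1 0.2 13.2 0 0 0;0 -0.1 0.2 13.2 0 0 0;0 -0.1 0.2 13.2 0 0 0;0 -0.1 0.2 13.2 0 0 0;0 -0.1 0.2 13.2 0 0 0", newtons=40)

```text
time_s: 16.73
eef_pos: [601.0, -328.0, 75.9]
ee_rot: [0.001, 0.992, 0.13, 0.001]
force: [-0.5, 1.7, 5.8]
grip_width: 0.238
grip_force: 39.0
```

```bash
python3 - <<'E'
from h import *
togo([556.5,326,200])
E
```

```text
t 16.7333 tcp [ 601.  -328.    75.9] to [556.5, 326, 200] cm [ 12.5 -64.3 -12.5] j [-0.67  0.8   1.12  0.    1.22  0.64] w 0.238 f 39.0
```

step_arm(commands="0 0 0 -4 0 0 0;0 0 0 -8 0 0 0;0 0 0 -12.5 0 0 0;0 12.5 -64.3 -12.5 0 0 0;0 12.5 -64.3 -12.5 0 0 0;0 12.5 -64.3 -12.5 0 0 0;0 12.5 -64.3 -12.5 0 0 0;0 12.5 -64.3 -12.5 0 0 0;0 12.5 -64.3 -12.5 0 0 0;0 12.5 -64.3 -12.5 0 0 0;0 12.5 -64.3 -12.5 0 0 0;0 12.5 -64.3 -12.5 0 0 0;0 12.5 -64.3 -12.5 0 0 0;0 12.5 -64.3 -12.5 0 0 0;0 12.5 -64.3 -12.5 0 0 0;0 12.5 -64.3 -12.5 0 0 0;0 12.5 -64.3 -12.5 0 0 0;0 12.5 -64.3 -12.5 0 0 0;0 12.5 -64.3 -12.5 0 0 0;0 12.5 -64.3 -12.5 0 0 0")

```text
time_s: 18.4
eef_pos: [554.2, 331.2, 198.6]
ee_rot: [-0.001, 0.991, 0.132, -0.0]
force: [-1.1, -0.3, -3.0]
grip_width: 0.235
grip_force: 40.4
```

```bash
python3 - <<'E'
from h import *
save("wrist","w8");togo([556.5,326,120]);
E
```

```text
t 18.45 tcp [554.8 328.4 198.5] to [556.5, 326, 120] cm [0.1 0.3 7.9] j [0.35 0.6  1.14 0.   1.4  1.66] w 0.234 f 40.4
```

View pics/w8.png

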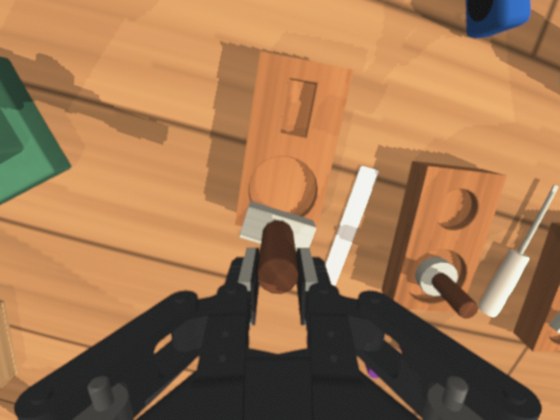

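The oblong is held upright. The pocket rim is centred at about (283,187), so I'll compute the offset.

```bash
python3 - <<'E'
from h import *
_=capture("wrist")
print(atz("wrist",(283,187),40),atz("wrist",(279,226),164))
im=cv2.imread("pics/w8.png");
togo([557,325,120]);
for l in("oblong_pocket",):
    for d in trace("wrist",l)[:2]: print(d["score"],d["rect"])
    for d in spot_point("wrist",l)[:2]: print(d["xy"],atz("wrist",d["xy"],28))
E
```

```text
[559.70661453 321.60625531  40.        ] [561.54914135 327.30389402 164.        ]
t 18.5 tcp [555.4 326.6 198.6] to [557, 325, 120] cm [0.1 0.2 7.9] j [ 0.35  0.6   1.14 -0.    1.4   1.66] w 0.235 f 40.4
0.61 [290.2, 136.9, 115.1, 171.4]
[281.0, 186.9] [557.14208897 321.10391083  28.        ]
```

step_arm(commands="0 0.1 0.3 4 0 0 0;0 0.1 0.3 7 0 0 0;0 0.1 0.3 8.5 0 0 0;0 0.1 0.3 8.5 0 0 0;0 0.1 0.3 8.5 0 0 0")

```text
time_s: 19.02
eef_pos: [558.1, 322.1, 114.4]
ee_rot: [0.0, 0.992, 0.129, -0.0]
force: [0.3, 0.3, -2.5]
grip_width: 0.236
grip_force: 40.3
```

```bash
python3 - <<'E'
from h import *
save("wrist","w9");togo([557,323,85])
for P in ((557,323,40),(558,325,40)): print(proj("wrist",P))
E
```

```text
t 19.0667 tcp [558.7 322.5 115.6] to [557, 323, 85] cm [-0.2 -0.1  3.1] j [ 0.34  0.67  1.24 -0.    1.22  1.65] w 0.235 f 40.3
[276.57202133 216.62538611]
[274.48990526 214.89499651]
```

View pics/w9.png

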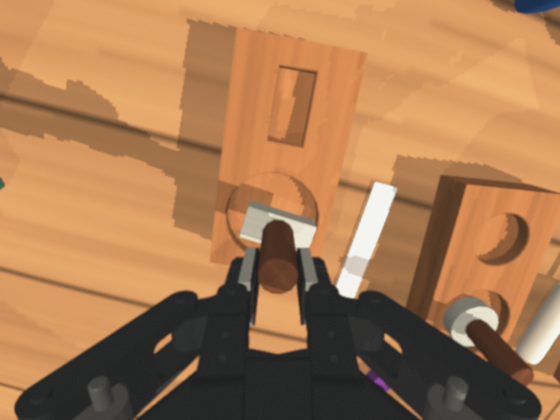

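Rim spans columns 227–318, centred near (273,215), which is about (558,325.5). I'll shift 2.5 mm back and lower.

step_arm(commands="0 -0.1 -0.25 0.5 0 0 0;0 -0.1 -0.25 1 0 0 0;0 -0.1 -0.25 2 0 0 0;0 -0.1 -0.25 2.5 0 0 0;0 -0.1 -0.25 2.7 0 0 0;0 -0.1 -0.25 2.7 0 0 0")

```text
time_s: 19.57
eef_pos: [556.0, 325.2, 86.6]
ee_rot: [0.0, 0.992, 0.13, -0.0]
force: [-0.4, 0.7, -3.1]
grip_width: 0.235
grip_force: 40.6
```

step_arm(commands="0 0 0 0.1 0 0 0;0 0 0 0.2 0 0 0;0 0 0 0.2 0 0 0")

```text
time_s: 19.82
eef_pos: [556.5, 325.4, 86.0]
ee_rot: [-0.0, 0.992, 0.13, 0.001]
force: [-1.2, -1.1, 3.7]
grip_width: 0.238
grip_force: 40.9
```

Contact at the expected height. Releasing and rising.

step_arm(commands="1 0 0 0 0 0 0;1 0 0 0 0 0 0;1 0 0 0 0 0 0;1 0 0 0 0 0 0;1 0 0 0 0 0 0;1 0 0 0 0 0 0;1 0 0 0 0 0 0;1 0 0 -3 0 0 0;1 0 0 -6 0 0 0;1 -3 0 -10 0 0 0;1 -6 0 -14 0 0 0;1 -6 0 -14 0 0 0;1 -6 0 -14 0 0 0")

```text
time_s: 20.9
eef_pos: [497.8, 310.3, 229.5]
ee_rot: [-0.001, 0.992, 0.13, 0.003]
force: [-0.5, 0.7, -0.2]
grip_width: 0.998
grip_force: 0.0
```

```bash
python3 - <<'E'
from h import *
im=save("wrist","w10");togo([0,0,0])
for l,z in (("oblong_center",66),("oblong_pocket",28),("round_center",66),("round_pocket",28)):
    for d in spot_point("wrist",l)[:3]:
        print(l,round(d["score"],2),np.round(d["xy"]),np.round(atz("wrist",d["xy"],z)))
t=capture("top")
cv2.imwrite("pics/fin.png",np.vstack([cv2.resize(cv2.cvtColor(im[60:300],cv2.COLOR_RGB2BGR),(680,291)),cv2.resize(cv2.cvtColor(t[165:295,120:460],cv2.COLOR_RGB2BGR),(680,260))]))
E
```

```text
t 20.95 tcp [498.1 310.1 226.8] to [0, 0, 0] cm [-56.2  17.2  22.5] j [0.36 0.45 1.31 0.   1.38 1.67] w 1.0 f 0.0
oblong_center 0.88 [362. 297.] [393. 175.  66.]
oblong_center 0.67 [417. 307.] [397. 100.  66.]
oblong_pocket 0.71 [277. 132.] [554. 326.  28.]
round_center 0.84 [436. 230.] [499. 122.  66.]
round_pocket 0.69 [422. 222.] [495. 119.  28.]
```

View pics/fin.png

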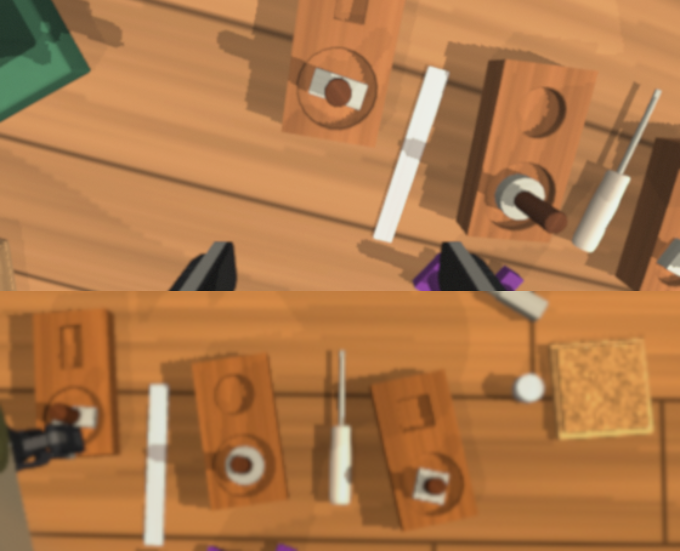

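Every punch sits down in its matching pocket: oblong at (337,90) and round at (520,197) in the upper panel, square at (431,486) in the lower. Handing in.

```bash
python3 -c "
from rig import *
print(finish_job())"
```

```text
the job is handed in; nothing more can be done
None
```

I handed the job in at about 21 s with all three punches seen standing in their matching pockets. I moved the oblong to the cork board, then the round home, then the oblong home; the square was already home. `finish_job()` reported no verdict.

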